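Push the boxed charger home down the free lane of the collection rack

TASK

Push the yellow-sleeved charger box along the deck and down the rack's one empty lane, the one with the yellow flag, until its far end is home against the back stop, without the box or your hand ever touching a guide rail (the glossy sleeve scuffs). Push it gently with the outside of the fingers: it must not be pinched, lifted or tipped. Leave the cartons in the other lanes and everything else on the bench where they stand.

Things in the scene. Friction and masses are not known exactly. Their poses are not given: they have to be found in the camera images.
- charger_box: the yellow-sleeved charger carton to be pushed: white carton with a glossy yellow sleeve and a black picture on top, 100 mm long (its x) x 76 mm wide (its y) x 46 mm high, 0.17 to 0.34 kg, loose, standing flat on the rack's front ledge. Origin: centre of its underside. Its x axis points roughly into the lanes at the start (within 0.3 rad)
- rack: white rack fixed on the table: deck 330 mm (x) x 350 mm (y), top 12 mm above the table. Origin: centre of the deck's underside; x points down the lanes, y to the left. Front part of the deck (x -165 to 0 mm): open ledge. Behind (x 0 to 132 mm): three lanes, centre lines at y = -100, 0, +100 mm, closed at x = 135 mm by a rubber-faced back stop 38 mm above the deck
- rails: the four aluminium guide rails with blue caps that bound the three lanes, fixed to the deck, 4 mm thick, standing 19 mm above the deck, from x = 0 to 132 mm at y = -150, -50, +50 and +150 mm in the rack's frame (same origin and axes as the rack). The clear width of each lane is 96 mm
- lane_mouth (a point): mouth of the one empty lane: the point on its centre line, on the deck's top surface, level with the front ends of the rails; x points straight down the lane, y to the left across it
- lane_home (a point): home point of the empty lane, 85 mm down the lane from its mouth, on the deck's top surface: where the centre of the charger box's underside is when the box stands in the middle of the lane with its far end against the back stop; same axes as the mouth
- lane_flag: yellow flag on a black clip that marks the empty lane; it stands on top of the back stop at the end of that lane. Origin: on the lane's centre line at table height, 80 mm down the lane from its mouth (the flag itself is 65 mm further on, about 65 mm above the table)
- stock_white: white carton already in one of the other lanes, 100 x 74 x 40 mm, loose; origin: centre of its underside
- stock_blue: blue-sleeved carton already in another lane, 98 x 70 x 54 mm, loose; origin: centre of its underside
- phone: black phone lying on the blue mat left of the rack, 150 x 72 x 8 mm; origin: centre of its underside
- driver_stand: black block 45 x 120 x 30 mm with five red-handled drivers standing in it, 115 mm high in all; origin: centre of its underside
- wash_bottle: white plastic bottle right of the rack, 44 mm across, 100 mm high; origin: centre of its underside
- spray_can: yellow and green spray can right of the rack, 64 mm across, 190 mm high; origin: centre of its underside
- tape_roll: orange tape roll lying flat right of the rack, 80 mm across, 18 mm high; origin: centre of its underside
- screwdriver: blue-handled screwdriver lying on the table at the left front, 160 mm long along its x
Things that resemble listed ones, but are neither listed nor needed, are in the scene too. Leave any orange look-alike of the charger_box alone.

How it is judged:
By the outcome, as a careful person would: the job done as asked, in the order asked, and still so for the second after the job is handed in, with the robot touching nothing.
It also fails if it takes over 58 s, if anything falls off the work surface, if the arm or the gripper's body presses on something with over 40 N, if the wrist force passes 120 N, or if a joint passes its speed limit or range.

ROBOT

A 6-joint arm with a two-finger parallel gripper is mounted at the origin on the work surface. World frame = base frame: x ahead of the robot, y to its left, z up, the work surface at z = 0. Lengths are in m, angles in degrees, forces in N, time in s.
With the tool pointing down it reaches from about 0.325 to 0.85 m from the base axis. Payload 15.5 kg.
Tool frame: the origin (TCP) lies midway between the tips of the shut fingers; the grasp point (between the pads) lies 19 mm behind it; y points along the fingers, x is the direction in which the jaws open and shut, and the axes are right-handed (so a half turn about y gives the same grasp; the last joint's range is limited). The gripper opens to 91 mm and grips with 3 to 60 N. Pads are 32 mm wide; open, the fingers measure 118 mm over their backs; the gripper's body (76 mm by 178 mm) begins 60 mm behind the grasp point.
Start: joints at [-75.602, 28.281, 77.091, -0, 74.628, -5.472], TCP at [0.212, -0.588, 0.214] pointing down, gripper open.
Joint ranges: [-166.48, 166.48], [-47.26, 123.95], [12.59, 153.08], [-70.14, 250.14], [6.76, 159.57], [-176.63, 176.63]. Speed limits (degrees/s): [108.29, 108.29, 147.25, 172.46, 172.46, 172.46].

INTERFACE

Orientations are given as a 3x3 rotation matrix whose columns are the frame's x, y, z axes.
In Python, from bench import ctrl gives the robot as it stands. The module is installed in compiled form; this text tells all that it offers. Calls block until the motion is done:
- ctrl.goto(position, orientation): joint-space move of the TCP to a pose.
- ctrl.move_l(position, vel=0.15, ori=None, contact_N=None): straight line of the TCP; ori=None keeps the orientation; vel is the mean speed in m/s. With contact_N (N) it stops when the force on the tool has changed by that much, and returns True; else False.
- ctrl.movej(angles): joint-space move.
- ctrl.command_gripper(opening): opening from 0.0 (shut) to 1.0 (fully open); the grip force is fixed at half the most; returns when the fingers have stopped.
- ctrl.sleep(seconds).
- ctrl.ik(position, orientation): joint angles nearest the present ones, or None.
- ctrl.read_camera(name): name is "side" or "top"; returns the picture (420x560x3 uint8, blue, green, red); there is no depth.
- ctrl.camera_params(name): a dict with "fx", "fy", "cx", "cy" (pixels), "pose" (4x4, takes a point from camera to world coordinates). Camera axes: x right, y up, looking along -z (the intrinsics and any distortion apply to the point x, -y, -z); pixel columns grow to the right and rows downward; lengths in m; the calibration is good to about 2 mm. A picture is of the moment at which its call begins. camera_params takes no time and is no camera call.
A pose or a line that the arm cannot do raises ctrl.MotionError and nothing moves.
- ctrl.sign_off(): hands the job in, once; it reports no verdict.
Readings, each from a call of its own:
- ctrl.current_t(): time.
- ctrl.current_q(): joint angles.
- ctrl.current_dq(): joint speeds.
- ctrl.current_effort(): joint torques, N m.
- ctrl.current_tool_pos(): TCP position.
- ctrl.current_eef_rot(): TCP orientation.
- ctrl.current_contact_force(): force on the tool from outside, world axes, zero at the start.
- ctrl.current_wrist_torque(): the same for the moment, N m.
- ctrl.current_grip_width(): opening from 0.0 (shut) to 1.0 (fully open).
Only numpy, scipy, OpenCV 4.12 (cv2) and the standard library are available. Lean on these libraries where they do the work, as an engineer would, in place of code of your own. Each camera call takes 0.05 s, during which the arm holds its last target.

## Working session

There is one attempt and no reset: what is moved stays moved. The work goes in short steps, each a Python script; the robot and the scene stay as the last script left them, time stands still between calls to the robot, and variables do not carry over. Pictures are saved under pics/ and viewed, and the job is handed in when it is done.

```bash
mkdir -p pics; python3 - <<'E'
from bench import ctrl
import cv2, numpy as np
np.set_printoptions(precision=4,suppress=True)
for n in("top","side"):
    cv2.imwrite(f"pics/{n}0.png",ctrl.read_camera(n)); print(n,ctrl.camera_params(n))
print(ctrl.current_t(),ctrl.current_eef_rot(),ctrl.current_grip_width())
E
```

```text
top {'fx': 525.0752730742706, 'fy': 525.0752730742706, 'cx': 282.27576372622883, 'cy': 207.76749663364006, 'pose': array([[ 0.0224,  0.9948, -0.0994,  0.392 ],
       [-0.9997,  0.023 ,  0.0051,  0.011 ],
       [ 0.0073,  0.0993,  0.995 ,  1.2418],
       [ 0.    ,  0.    ,  0.    ,  1.    ]])}
side {'fx': 543.9886334539985, 'fy': 543.9886334539985, 'cx': 286.54812105883633, 'cy': 209.77404383631188, 'pose': array([[ 0.8222, -0.3295,  0.4641,  1.2818],
       [ 0.569 ,  0.4576, -0.6833, -1.1067],
       [ 0.0128,  0.8259,  0.5637,  0.9728],
       [ 0.    ,  0.    ,  0.    ,  1.    ]])}
0.1 [[ 0.3399 -0.0003  0.9405]
 [-0.9405  0.0011  0.3399]
 [-0.0011 -1.      0.0001]] 1.0020059998271367
```

View pics/top0.png

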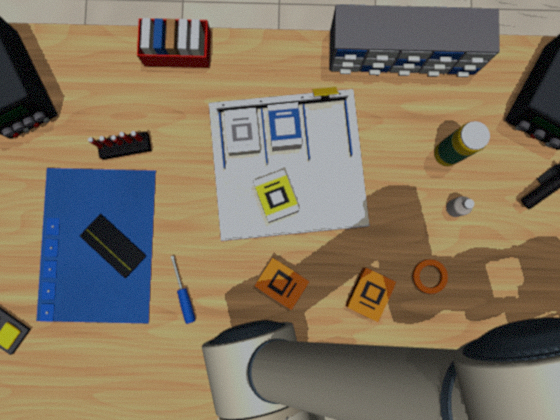

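View pics/side0.png

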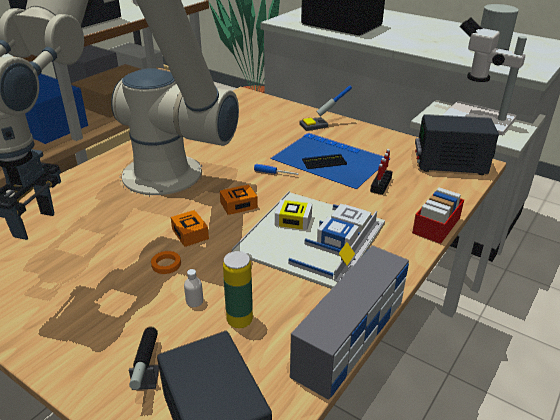

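The top view shows the rack's deck at about (210–368, 90–240) and the yellow flag at (325,92), which marks the right-hand lane as the empty one. Candidates for the charger box are the yellow one on the ledge at (277,196) and two orange look-alikes off the rack at (282,283) and (371,293). I choose the yellow one and will check it in a close crop.

```bash
python3 - <<'E'
import cv2
a=cv2.imread("pics/top0.png")[80:250,195:385]
cv2.imwrite("pics/crop0.png",cv2.resize(a,None,fx=4,fy=3.5*4/3.5*0+3.5,interpolation=cv2.INTER_CUBIC) if 0 else cv2.resize(a,None,fx=3.5,fy=3.5,interpolation=cv2.INTER_CUBIC))
E
```

```text
(no output)
```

View pics/crop0.png

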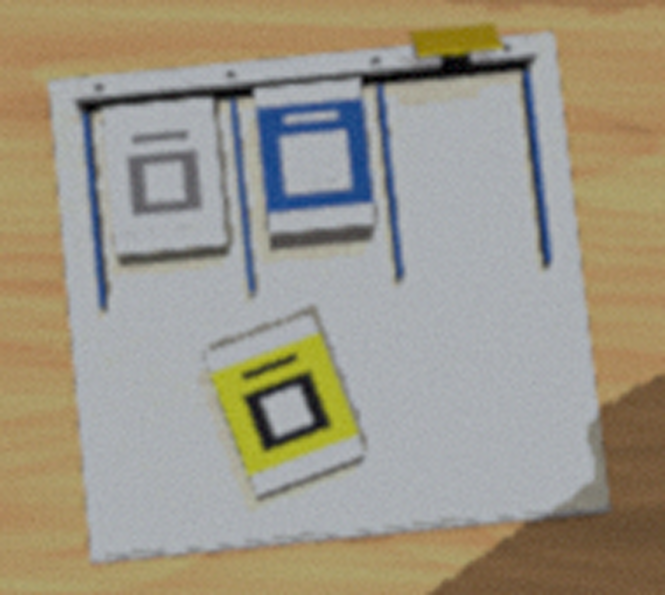

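The crop shows the yellow-sleeved white carton with the black picture on the open ledge, so the choice holds. Its corners are at crop (208,352), (315,310), (362,458) and (258,497), and the right lane under the flag is empty. Next I measure the rack and box.

```bash
cat > h.py <<'E'
import cv2, numpy as np
from bench import ctrl
np.set_printoptions(precision=4,suppress=True)
def onplane(n,uv,z):
    P=ctrl.camera_params(n); uv=np.atleast_2d(np.float64(uv))
    d=np.c_[(uv[:,0]-P['cx'])/P['fx'],-(uv[:,1]-P['cy'])/P['fy'],-np.ones(len(uv))]@P['pose'][:3,:3].T
    o=P['pose'][:3,3]; return o+d*((z-o[2])/d[:,2])[:,None]
def proj(n,X):
    P=ctrl.camera_params(n); c=(np.atleast_2d(X)-P['pose'][:3,3])@P['pose'][:3,:3]
    return np.c_[P['cx']+P['fx']*c[:,0]/-c[:,2],P['cy']-P['fy']*c[:,1]/-c[:,2]]
def yellow(img):
    h=cv2.cvtColor(img,cv2.COLOR_BGR2HSV); return cv2.inRange(h,(22,110,90),(36,255,255))
E
python3 - <<'E'
from h import *
img=cv2.imread("pics/top0.png"); hsv=cv2.cvtColor(img,cv2.COLOR_BGR2HSV)
m=cv2.inRange(hsv,(100,100,40),(130,255,255)); m[:, :205]=0;m[:,370:]=0;m[:95]=0;m[170:]=0
n,l,s,c=cv2.connectedComponentsWithStats(m)
for i in range(1,n):
    if s[i,4]<25: continue
    v,u=np.nonzero(l==i); 
    if s[i,2]>20: print('big',s[i]);continue
    X=onplane("top",np.c_[u,v],0.031)
    f=cv2.fitLine(np.float32(X[:,:2]),cv2.DIST_HUBER,0,.001,.001).ravel()
    t=(X[:,:2]-f[2:])@f[:2]
    print(s[i],'yaw',np.degrees(np.arctan(f[1]/f[0])),'ends',f[2:]+f[:2]*t.min(),f[2:]+f[:2]*t.max())
# box
m=yellow(img)[150:250]; 
cs=cv2.findContours(m,cv2.RETR_EXTERNAL,cv2.CHAIN_APPROX_NONE)[0]; k=max(cs,key=cv2.contourArea).reshape(-1,2)+[0,150]
X=onplane("top",k,0.058)[:,:2]; print('sleeve',cv2.minAreaRect(np.float32(X*1000)))
C=np.array([(208,352),(315,310),(362,458),(258,497)])/3.5+[195,80]-0.36
B=onplane("top",C,.058)[:,:2]; print(B,B.mean(0),np.linalg.norm(B-np.roll(B,-1,0),axis=1))
D=np.array([(50,82),(552,33),(608,510),(92,562)])/3.5+[195,80]-.36
Z=onplane("top",D,.012)[:,:2];print(Z,Z.mean(0),np.linalg.norm(Z-np.roll(Z,-1,0),axis=1))
E
```

```text
[345 100   7  55  89] yaw 7.0380816 ends [ 0.6433 -0.1533] [ 0.7727 -0.1373]
[303 104   7  55  65] yaw 7.2249274 ends [ 0.6314 -0.0548] [ 0.7606 -0.0384]
big [269 109  32  31 472]
[261 110   7  52  59] yaw 7.0608153 ends [0.6218 0.0445] [0.7438 0.0596]
[219 112   6  55  81] yaw 7.1099143 ends [0.6078 0.1432] [0.7364 0.1592]
sleeve ((539.119873046875, 20.36786651611328), (69.88340759277344, 76.62532043457031), 22.10584259033203)
[[ 0.5718  0.0706]
 [ 0.6011  0.0016]
 [ 0.5049 -0.0309]
 [ 0.4781  0.0357]] [0.539  0.0193] [0.0749 0.1016 0.0718 0.1   ]
[[ 0.7632  0.1864]
 [ 0.8063 -0.1577]
 [ 0.4781 -0.1983]
 [ 0.4354  0.1464]] [ 0.6207 -0.0058] [0.3467 0.3307 0.3473 0.3302]
```

The measurements agree:

| Item | Result | Check |
|---|---|---|
| Deck | 347 x 330 mm | 350 x 330 given |
| Rails | yaw 7.1°, about 99 mm apart | 100 mm given |
| Box top | about 73 x 101 mm | 76 x 100 given |
| Rack-frame lateral zero | within 0.5 mm | deck and rails compared |
| Box centre (rack frame) | (-79, +35) mm, about +13° to the lane | target lane at y = -100 mm |

My plan is to hold both fingers half open and push with their flat sides, giving two contact points. I push right first, which also aligns the box, then look, then push forward.

```bash
cat >> h.py <<'E'
YAW=np.radians(7.1); c,s=np.cos(YAW),np.sin(YAW); EX=np.array([c,s,0]);EY=np.array([-s,c,0])
O=0.616*EX-0.0822*EY
def W(x,y,z): return O+x*EX+y*EY+np.array([0,0,z])
def R(p): d=np.asarray(p)-O; return np.array([d@EX,d@EY,np.asarray(p)[2]])
DN=np.array([0,0,-1.])
LAT=np.c_[EX,DN,EY]; FWD=np.c_[-EY,DN,EX]
E
python3 - <<'E'
from h import *
print(ctrl.ik(W(-.079,.128,.2),LAT),ctrl.ik(W(-.079,-.04,.034),LAT),ctrl.ik(W(-.17,-.1,.036),FWD),ctrl.ik(W(.02,-.1,.036),FWD))
ctrl.command_gripper(0.45)
ctrl.goto(W(-.079,.128,.2),LAT)
print(ctrl.current_t(),R(ctrl.current_tool_pos()),ctrl.current_contact_force())
ctrl.move_l(W(-.079,.128,.034),vel=.15)
hit=ctrl.move_l(W(-.079,.085,.034),vel=.04,contact_N=1.0)
print(hit,ctrl.current_t(),R(ctrl.current_tool_pos()),ctrl.current_contact_force(),ctrl.current_grip_width())
cv2.imwrite("pics/top1.png",ctrl.read_camera("top"));cv2.imwrite("pics/side1.png",ctrl.read_camera("side"))
E
```

```text
[ 5.6258 22.2399 90.3176 -0.     67.4424 -1.4742] [-11.9327  36.1926  97.731   -0.      46.0763 -19.0327] [-22.2271  32.6391 107.4494  -0.      39.9115  60.6729] [-14.0544  42.3248  80.8837  -0.      56.7915  68.8456]
3.6917 [-0.0789  0.1273  0.2   ] [0.2908 0.3962 0.7564]
True 5.6583 [-0.0791  0.1     0.0338] [-0.1829  0.5015  0.4939] 0.4539694348323755
```

```bash
python3 - <<'E'
import cv2,numpy as np
a=cv2.imread("pics/top1.png")[80:250,195:385];b=cv2.imread("pics/side1.png")[150:290,200:400]
cv2.imwrite("pics/c1.png",np.hstack([cv2.resize(a,(400,360)),cv2.resize(b,(400,360))]))
E
```

```text
(no output)
```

View pics/c1.png

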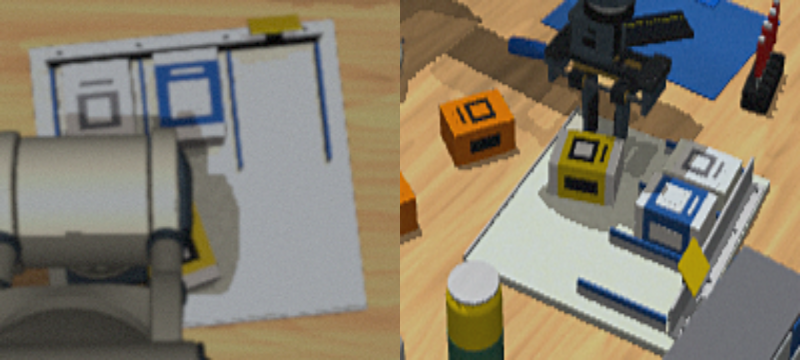

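The fingers stand on the box's left side (side crop (600,110)), touching at TCP y = 100 mm against a predicted 99. The arm hides most of the top view. I push right, stopping 5 mm short, then back off and look.

```bash
python3 - <<'E'
from h import *
ctrl.move_l(W(-.079,-.041,.034),vel=.045)
print(ctrl.current_t(),R(ctrl.current_tool_pos()),ctrl.current_contact_force(),ctrl.current_wrist_torque())
ctrl.move_l(W(-.079,-.021,.034),vel=.1)
ctrl.move_l(W(-.079,-.011,.15),vel=.2)
ctrl.goto(W(-.19,.12,.2),FWD)
print(ctrl.current_t())
cv2.imwrite("pics/top2.png",ctrl.read_camera("top"));cv2.imwrite("pics/side2.png",ctrl.read_camera("side"))
a=cv2.imread("pics/top2.png")[80:250,195:385];b=cv2.imread("pics/side2.png")[150:290,200:400]
cv2.imwrite("pics/c2.png",np.hstack([cv2.resize(a,(400,360)),cv2.resize(b,(400,360))]))
E
```

```text
9.0667 [-0.079  -0.0409  0.034 ] [ 0.573   0.6541 -0.44  ] [ 0.1766 -0.0668 -0.0115]
11.7917
```

View pics/c2.png

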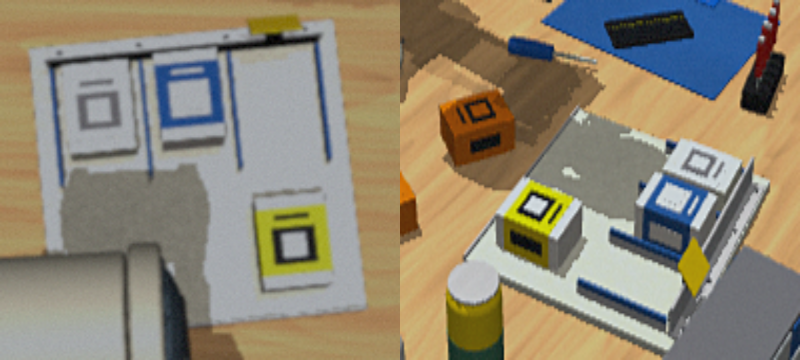

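The box now stands almost square to the lane, in front of the right mouth at crop (292,240). Next I measure its pose.

```bash
cat >> h.py <<'E'
def sleeve(f):
    img=cv2.imread(f); m=yellow(img); m[:105]=0; m[245:]=0; m[:,:200]=0; m[:,370:]=0
    m=cv2.morphologyEx(m,cv2.MORPH_OPEN,np.ones((2,2)))
    k=max(cv2.findContours(m,cv2.RETR_EXTERNAL,cv2.CHAIN_APPROX_NONE)[0],key=cv2.contourArea).reshape(-1,2)
    X=onplane("top",k,.058); r=cv2.minAreaRect(np.float32(X[:,:2]*1000))
    print('rect',r,'rackframe centre',R([*np.array(r[0])/1000,.058]))
    # side edges of the sleeve, in rack frame
    Q=np.array([R(p) for p in X]); x0=np.median(Q[:,0]); 
    ym=(Q[:,1].max()+Q[:,1].min())/2; xm=(Q[:,0].max()+Q[:,0].min())/2
    for sg in(1,-1):
        e=Q[(sg*(Q[:,1]-ym)>.028)&(abs(Q[:,0]-xm)<.027)]
        p=np.polyfit(e[:,0]-xm,e[:,1],1); print('edge y',p[1],'yaw',np.degrees(p[0]),len(e))
    for sg in(1,-1):
        e=Q[(sg*(Q[:,0]-xm)>.024)&(abs(Q[:,1]-ym)<.03)]
        p=np.polyfit(e[:,1]-ym,e[:,0],1); print('end x',p[1],'yaw',-np.degrees(p[0]),len(e))
E
python3 - <<'E'
from h import *
sleeve("pics/top0.png");sleeve("pics/top2.png")
img=cv2.imread("pics/top2.png")[160:225,300:365];cv2.imwrite("pics/c2b.png",cv2.resize(img,None,fx=9,fy=9,interpolation=cv2.INTER_CUBIC))
E
```

```text
rect ((536.8860473632812, 18.043914794921875), (69.85551452636719, 76.61552429199219), 22.0998592376709) rackframe centre [-0.081   0.0337  0.058 ]
edge y 0.07088114615719572 yaw 7.022799311092774 27
edge y -0.003514707353014867 yaw 8.57355291883824 27
end x -0.046333469752962715 yaw 11.927407454193416 28
end x -0.11561243070885072 yaw 12.833372425143136 27
rect ((544.3018188476562, -113.53305053710938), (69.95316314697266, 76.72329711914062), 7.349992275238037) rackframe centre [-0.0899 -0.0977  0.058 ]
edge y -0.06054409443948685 yaw 1.3021028339761505 23
edge y -0.13496485459210725 yaw -0.2358487605661496 24
end x -0.05598698397507587 yaw 0.5743555225818612 26
end x -0.12390512213688167 yaw -0.030048220490072785 26
```

View pics/c2b.png

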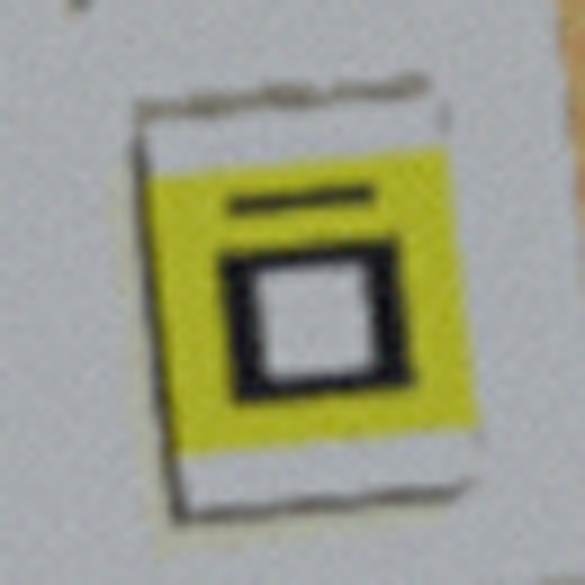

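The sleeve measures 70 x 76.7 mm. The box centre is at rack (-90, -98) mm, +0.4° to the lane, so it is 2 mm off the centre line with about 8 mm clear on each side. Next I push forward to just short of the mouth, then look again.

```bash
python3 - <<'E'
from h import *
ctrl.move_l(W(-.195,-.098,.2),vel=.25)
ctrl.move_l(W(-.195,-.098,.036),vel=.2)
hit=ctrl.move_l(W(-.145,-.098,.036),vel=.035,contact_N=1.0)
print(hit,ctrl.current_t(),R(ctrl.current_tool_pos()),ctrl.current_contact_force())
ctrl.move_l(W(-.122,-.098,.036),vel=.035)
print(R(ctrl.current_tool_pos()),ctrl.current_contact_force())
ctrl.move_l(W(-.145,-.098,.036),vel=.1)
ctrl.move_l(W(-.195,.06,.12),vel=.25)
print(ctrl.current_t())
cv2.imwrite("pics/top3.png",ctrl.read_camera("top"));cv2.imwrite("pics/side3.png",ctrl.read_camera("side"))
a=cv2.imread("pics/top3.png")[80:250,195:385];b=cv2.imread("pics/side3.png")[150:290,200:400]
cv2.imwrite("pics/c3.png",np.hstack([cv2.resize(a,(400,360)),cv2.resize(b,(400,360))]))
sleeve("pics/top3.png")
E
```

```text
True 14.95 [-0.1538 -0.0979  0.0358] [-0.9995  0.7317 -0.0437]
[-0.122  -0.0981  0.0361] [-0.3427  0.5914 -0.6486]
17.3
rect ((577.1939086914062, -109.64798736572266), (69.8501205444336, 77.54197692871094), 7.437926769256592) rackframe centre [-0.0568 -0.0979  0.058 ]
edge y -0.061050919660395685 yaw 1.6859501809463853 23
edge y -0.13531446326523905 yaw -0.49156156903977694 23
end x -0.022851851713676593 yaw 0.05440430995821201 26
end x -0.09061461488132284 yaw 0.6216881633993416 26
```

View pics/c3.png

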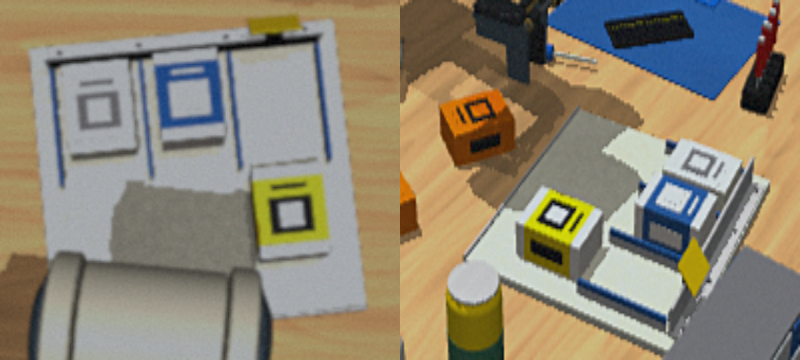

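At the mouth the box is at (-57, -98) mm, +0.35° to the lane, with its far end just short of the rails and straight between them. I push on down the lane, then go slowly until the stop is felt.

```bash
python3 - <<'E'
from h import *
ctrl.move_l(W(-.15,-.0985,.037),vel=.25)
ctrl.move_l(W(-.128,-.0985,.037),vel=.05)
ctrl.move_l(W(.006,-.0995,.037),vel=.045)
print(ctrl.current_t(),R(ctrl.current_tool_pos()),ctrl.current_contact_force())
hit=ctrl.move_l(W(.034,-.0995,.037),vel=.015,contact_N=4)
print(hit,ctrl.current_t(),R(ctrl.current_tool_pos()),ctrl.current_contact_force())
cv2.imwrite("pics/side4.png",ctrl.read_camera("side"))
cv2.imwrite("pics/c4.png",cv2.resize(cv2.imread("pics/side4.png")[150:290,200:400],(800,560)))
E
```

```text
22.0083 [ 0.006  -0.0995  0.037 ] [-1.0675 -1.0652 -0.5253]
True 23.0 [ 0.0186 -0.0993  0.0366] [-0.2162  0.189   0.6154]
```

View pics/c4.png

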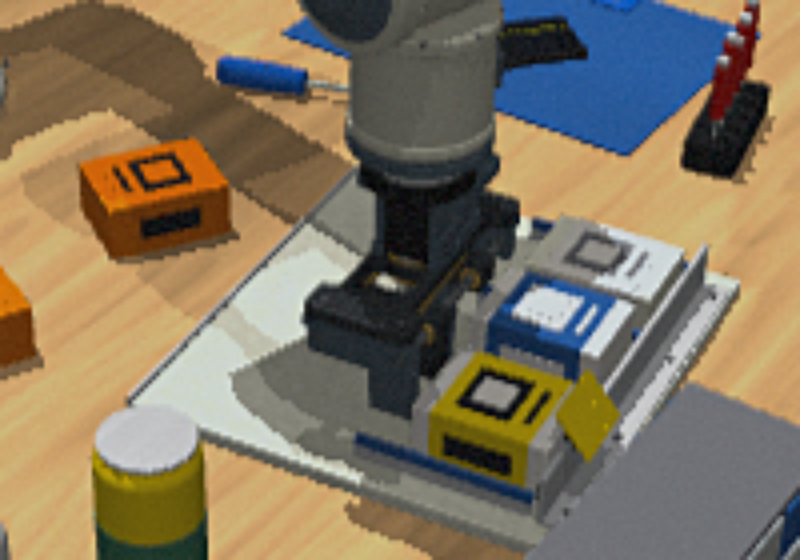

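The stop was felt at TCP x = 18.6 mm (predicted 19.5–23.5). The force fell away afterwards, so I press gently once more to seat the box and confirm.

```bash
python3 - <<'E'
from h import *
for i in range(2):
    hit=ctrl.move_l(W(.030,-.0995,.037),vel=.01,contact_N=4)
    p=R(ctrl.current_tool_pos()); print(hit,ctrl.current_t(),p,ctrl.current_contact_force()@EX)
    ctrl.sleep(.2); print(R(ctrl.current_tool_pos()),ctrl.current_contact_force()@EX)
E
```

```text
True 23.4417 [ 0.0186 -0.0991  0.0359] 0.1903320664425633
[ 0.0183 -0.099   0.0356] -0.4300666444585952
True 24.0 [ 0.0185 -0.0989  0.0354] -1.1676198893656646
[ 0.0183 -0.0988  0.035 ] 1.1136438966312547
```

The press is blocked at the same place both times. I back off and check with the camera.

```bash
python3 - <<'E'
from h import *
ctrl.move_l(W(0,-.099,.037),vel=.05)
ctrl.move_l(W(-.16,-.099,.08),vel=.2)
ctrl.move_l(W(-.2,.06,.2),vel=.25)
print(ctrl.current_t())
cv2.imwrite("pics/top5.png",ctrl.read_camera("top"));cv2.imwrite("pics/side5.png",ctrl.read_camera("side"))
a=cv2.imread("pics/top5.png")[80:250,195:385];b=cv2.imread("pics/side5.png")[150:290,200:400]
cv2.imwrite("pics/c5.png",np.hstack([cv2.resize(a,(400,360)),cv2.resize(b,(400,360))]))
cv2.imwrite("pics/c5b.png",cv2.resize(cv2.imread("pics/top5.png")[85:165,285:365],None,fx=7,fy=7,interpolation=cv2.INTER_CUBIC))
sleeve("pics/top5.png")
E
```

```text
26.6583
rect ((716.7619018554688, -93.25867462158203), (70.03121948242188, 76.85392761230469), 7.0090861320495605) rackframe centre [ 0.0837 -0.0989  0.058 ]
edge y -0.06193213077747087 yaw 0.015682654623213072 23
edge y -0.13627782367301744 yaw -0.05430895725572407 23
end x 0.11609743441511877 yaw -5.199416550900216 26
end x 0.04988806961141615 yaw 0.015338807473066656 26
```

View pics/c5.png

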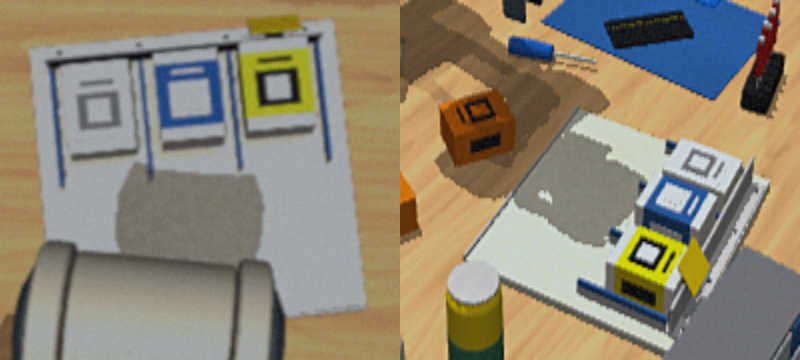

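View pics/c5b.png

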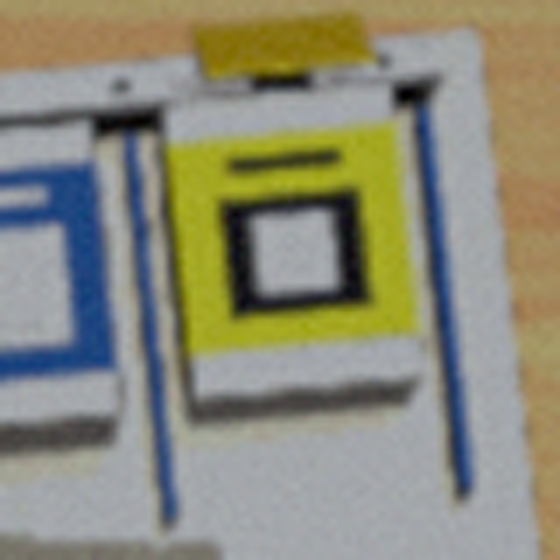

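```bash
python3 - <<'E'
from h import *
a=cv2.imread("pics/top0.png");b=cv2.imread("pics/top5.png")
for f in (a,b):   # stock blue stayed?
    h=cv2.cvtColor(f,cv2.COLOR_BGR2HSV);m=cv2.inRange(h,(100,100,40),(130,255,255))[105:145,267:303];print(m.sum()//255,cv2.moments(m)['m10']/cv2.moments(m)['m00'],cv2.moments(m)['m01']/cv2.moments(m)['m00'])
print('diff white carton',cv2.absdiff(a,b)[105:158,220:262].mean())
ctrl.sign_off(); print(ctrl.current_t())
E
```

```text
472 17.30720338983051 18.59957627118644
472 17.347457627118644 18.64830508474576
diff white carton 6.677148846960168
the job is handed in; nothing more can be done
the job is handed in; nothing more can be done
```

The charger box is home in the flagged right-hand lane, and the job is handed in at about 27 s of the 58 s allowed. I pushed it only with the outer sides of the half-open fingers: right along the ledge, which also squared it up, then forward down the lane to the back stop.

**Final position:** the last picture puts the box centre at rack (83.7, -98.9) mm against a target of (85, -100), square to the lane within 0.1°. It has about 9–11 mm clear to each rail. The 1.3 mm shortfall in x is within the uncertainty of my rack position, because the deck and rail fits differed by about 4 mm along the lane.

**Back stop:** I pressed three times with a 4 N trigger, and the box was blocked at the same place each time (18.5–18.6 mm). The force readings after each stop were noisy, around ±1 N, so I relied on that repeatable position.

**Rails and cartons:** the fingertips stayed at least 4 mm above the rail tops. The blue carton did not move in the pictures (under 0.1 px). The white carton looks in place, but my only numeric check on it was a plain image difference, which is weaker. I did not measure the other bench items one by one; those visible in the last picture look unmoved.

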